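# Set the portion lever of the formula dispenser

### The job

Set the formula dispenser for the next bottle: swing the green-knobbed portion lever on its top until the lever points straight at the red clip on the rim, then let go of it. Leave the orange-knobbed lever of the bottle warmer as it is, and leave the glass bottle standing where it is.

Things in the scene. Friction and masses are not known exactly. Their poses are not given: they have to be found in the camera images.
- dose_knob (a point): Centre of the green upright knob (24 mm diameter, 44 mm tall) on the dispenser's flat grey lever. It is 75 mm from the upright pivot, 36 mm above the round white top, 22 mm above the lever arm's upper face. x axis: from pivot out along the lever; z up. The lever starts near its clockwise stop (seen from above); travel 2.3 rad anticlockwise. Moves at about 2.5 N, no spring, stays where left.
- clip: Red clip, 18 mm wide, on the rim of the dispenser's round white top (236 mm diameter, 210 mm above the counter); elsewhere in each episode, 0.5 to 2.1 rad anticlockwise of the lever. It lies 99 to 122 mm from the pivot, beyond the lever, 6 mm proud of the top. Origin NOT in the clip but on the lever's pivot axis at the height of the white top; x axis: from pivot level out through the clip; z up.
- warmer_knob (a point): Bystander: centre of the orange knob (24 mm diameter, 44 mm tall, 58 mm from its pivot, 36 mm above the lid) of the lever on the bottle warmer, a blue drum with a grey lid (184 mm diameter, 150 mm high). Warmer and dispenser (clear hopper on a white stand) stand side by side, either one on the left.
- bottle: Empty glass baby bottle standing upright on the counter in the gap between the two appliances, nearer the robot, 52 mm diameter, 100 mm tall; origin at the centre of its underside. A bystander, to be left where it is.

How it is judged:
At the end, for the whole second after the job is handed in: The green-knobbed lever rests pointing at the middle of the red clip within 10 degrees, the warmer's orange knob is within 20 mm of where it was, and the bottle stands upright within 30 mm of where it was (angle between the x axis of dose_knob and the x axis of clip, either way round below 0.18 rad and distance of warmer_knob from where it was at the start of the episode below 0.02 m and distance of bottle from where it was at the start of the episode below 0.03 m and angle between bottle's own z axis and vertical below 0.2 rad); the robot touches nothing.
It fails at once if the bottle warmer's lever is moved (distance of warmer_knob from where it was at the start of the episode above 0.02 m).
It fails at once if the glass bottle is tipped or pushed away (angle between bottle's own z axis and vertical above 0.4 rad or distance of bottle from where it was at the start of the episode above 0.03 m).
It also fails if it takes over 35 s, if anything falls off the work surface, if the arm or the gripper's body presses on something with over 40 N, if the wrist force passes 120 N, or if a joint passes its speed limit or range.

### The arm

A 7-joint arm with a two-finger parallel gripper is mounted at the origin on the work surface. World frame = base frame: x ahead of the robot, y to its left, z up, the work surface at z = 0. Lengths are in m, angles in rad, forces in N, time in s.
With the tool pointing down it reaches from about 0.425 to 0.875 m from the base axis. Payload 8.4 kg.
Tool frame: the origin (TCP) lies where the fingers leave the gripper's body, on its centre line; the fingertips stand 70 mm ahead of it and the grasp point (between the pads) lies 51 mm ahead of it; z points along the fingers, y is the line along which they close (so a half turn about z gives the same grasp; the last joint's range is limited). The gripper opens to 87 mm and grips with 3 to 60 N. Pads are 19 mm wide; open, the fingers measure 117 mm over their backs; the gripper's body (75 mm by 190 mm) begins 51 mm behind the grasp point.
Start: joints at [-1.236, 0.333, 0.04, 1.465, -0.013, 1.343, -0.059], TCP at [0.273, 0.59, 0.292] pointing down, gripper open.
Joint ranges: [-2.58, 2.58], [-0.38, 2.09], [-1.3, 1.39], [0.25, 2.4], [-1.5, 4.64], [0.08, 2.09], [-2.65, 2.65]. Speed limits (rad/s): [2.22, 2.22, 2.79, 2.79, 3.14, 3.14, 3.14].

### API

Orientations are given as [roll, pitch, yaw] about the fixed x, y, z axes, in that order (R = Rz(yaw) Ry(pitch) Rx(roll)).
In Python, from station import r, viewer gives the robot as it stands. The module is installed in compiled form; this text tells all that it offers.
- The arm moves only by the tool move_arm, never from a script. Its argument "plan" is a list of rows, each a list of 5 numbers: the closure in counts, from 0 (fully open) to 255 (shut), then the shift along the tool's x, y, z in m, then the turn about the tool's z in degrees. A call has 1 to 8 rows; each row shifts and turns the commanded pose from where the row before left it, along the tool's axes as they then stand; what a row does not reach is not made up. A row lasts 1/8 s, in which the tool goes at most 62.5 mm and 10.7 degrees, less where a joint would pass 70% of its speed; a pose out of reach is approached as far as the arm can. A call is refused whole if a number of a shift passes 0.0625 or a number of a turn 10.7, either way. A call with a gripper value outside its range is refused whole. The fingers move at their own pace and stop on an object; "grip_force" is the grip in N (left out, the last holds). Time passes only in rows, so rows that do not move let the fingers close. It gives the time, the measured TCP pose, the force, the opening and the grip force at its end, in the units of the state.
- r.get_obs(): the state, without advancing time (a new reading comes with each control period).
- viewer.get_image(name): name is "scene" or "top" or "wrist"; returns a dict with "color" (420x560x3 uint8, red, green, blue), "intrinsics" (3x3 intrinsics, pixels), "distortion" ([k1, k2, p1, p2, k3] as OpenCV has them; the pictures are not rectified), "R" (3x3) and "t" (3): a world point X has camera coordinates R X + t. Camera axes: x right, y down, z forward; pixel columns grow to the right and rows downward; lengths in m; the calibration is good to about 2 mm. A picture is of the moment at which its call begins. There is no depth.
- r.sign_off(): hands the job in; it is judged then, once.
The state is a dict: "clock": time; "joints": joint angles; "qd": joint speeds; "joint_efforts": joint torques, N m; "ee_pos": TCP position; "orientation": TCP orientation; "contact_force": force on the tool from outside, world axes, zero at the start; "wrist_torque": the same for the moment, N m; "grip_width": finger opening in m; "grip_force": force on a finger pad.
Only numpy, scipy, OpenCV 4.12 (cv2) and the standard library are available. Lean on these libraries where they do the work, as an engineer would, in place of code of your own. Each camera call takes 0.05 s, during which the arm holds its last target. There are 200 camera calls.

## Working session

There is one attempt and no reset: what is moved stays moved. The work goes in short steps, Python scripts to look and compute and a tool call to move; the robot and the scene stay as the last step left them, time stands still between calls to the robot, and variables do not carry over. Pictures are saved under pics/ and viewed, at most 10 in all, crops included, and the job is handed in when it is done.

Besides the shell and the picture viewer there is one more tool, called in YAML: its name, and indented under it one key for each argument. move_arm: Moves the arm, as the interface text tells. Its arguments: {"type":"object","properties":{"plan":{"type":"array"},"grip_force":{"type":"number"}},"required":["plan"]}

```bash
mkdir -p pics; cat > h.py <<'E'
from station import r, viewer
import numpy as np, cv2
def snap(n,f):
    d=viewer.get_image(n); cv2.imwrite(f,d['color'][:,:,::-1]); np.savez(f+'.npz',**{k:np.array(d[k]) for k in('intrinsics','distortion','R','t')}); return d
def ray(f,px):
    d=np.load(f+'.npz'); u=cv2.undistortPoints(np.array([[px]],float),d['intrinsics'],d['distortion'])[0,0]
    return -d['R'].T@d['t'], d['R'].T@np.array([u[0],u[1],1])
def onz(f,px,z):
    o,v=ray(f,px); return o+v*(z-o[2])/v[2]
E
python3 - <<'E'
from h import *
a=snap('scene','pics/s.png');b=snap('top','pics/t.png')
o=r.get_obs();print({k:o[k] for k in('clock','ee_pos','orientation','joints')})
E
```

```text
{'clock': 0.1, 'ee_pos': array([0.2731258 , 0.58947665, 0.29146104]), 'orientation': array([-3.14013313e+00,  9.87996210e-05,  2.70768875e+00]), 'joints': array([-1.23615396,  0.33383507,  0.0398946 ,  1.46616392, -0.01340565,
        1.34332271, -0.05852485])}
```

View pics/t.png

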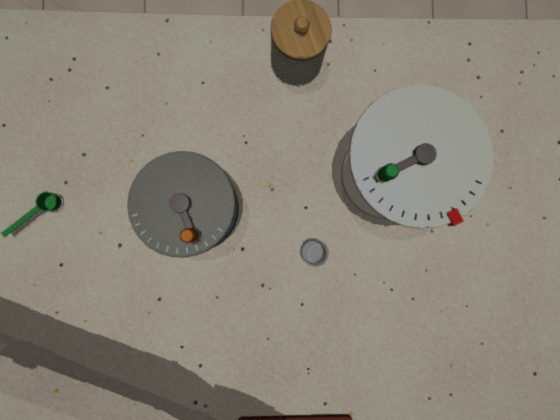

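View pics/s.png

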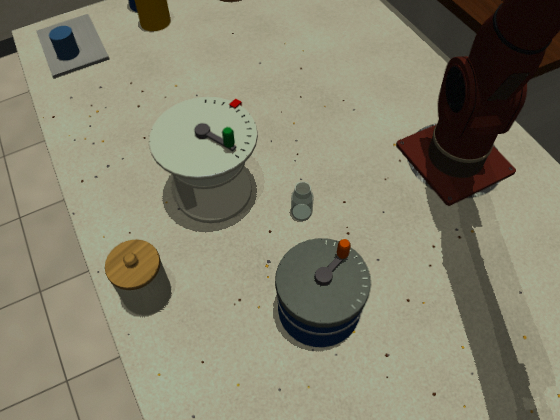

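The top picture shows the dispenser pivot cap at about (425,153), the green knob top at (391,171), the clip at (455,217) and the bottle at (313,252). The warmer's orange knob is at (188,235). The scene view agrees with this layout.

```bash
python3 - <<'E'
from h import *
f='pics/t.png'
im=cv2.imread(f); cv2.imwrite('pics/c.png',cv2.resize(im[75:240,335:505],None,fx=3.5,fy=3.5,interpolation=2))
o,_=ray(f,(280,210));print('cam',o)
P=onz(f,(425,153),.225);K=onz(f,(391,171),.268);C=onz(f,(455,217),.216);W=onz(f,(422,156),.21)
print(P,K,C,'disc',W,'bottle',onz(f,(314,250),.1),'ork',onz(f,(188,234),.2))
for p in(K,C): print(np.hypot(*(p-P)[:2]),np.arctan2(p[1]-P[1],p[0]-P[0]))
E
```

```text
cam [0.4797024  0.05321882 0.85179363]
[ 0.60475352 -0.19444391  0.225     ] [ 0.56955157 -0.12662149  0.268     ] [ 0.50412591 -0.2431384   0.216     ] disc [ 0.60285517 -0.19536333  0.21      ] bottle [ 0.44847662 -0.03172653  0.1       ] ork [0.4791766  0.17916458 0.2       ]
0.076413721481652 2.049552765848008
0.11179029368996656 -2.690901441103126
```

View pics/c.png

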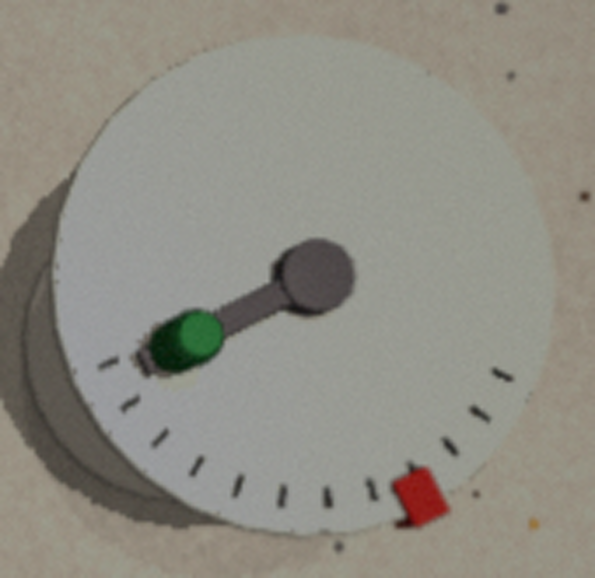

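move_arm:
  plan:
    - [0, 0, 0, -0.035, 10]
    - [0, 0, 0, -0.035, 10]
    - [0, -0.02, 0, 0, 10]
    - [0, -0.04, -0.01, 0, 7.7]
    - [0, -0.06, -0.01, 0, 0]
    - [0, -0.06, -0.01, 0, 0]
    - [0, -0.06, -0.01, 0, 0]
    - [0, -0.06, -0.01, 0, 0]

```text
clock: 1.1
ee_pos: [0.3776, 0.3037, 0.362]
orientation: [-3.141, -0.0, 2.05]
contact_force: [1.1, 0.6, -0.1]
grip_width: 0.087
grip_force: 0.0
```

move_arm:
  plan:
    - [0, -0.06, -0.01, 0, 0]
    - [0, -0.06, -0.01, 0, 0]
    - [0, -0.06, -0.01, 0, 0]
    - [0, -0.06, 0, 0, 0]
    - [0, -0.06, 0, 0, 0]
    - [0, -0.06, 0, 0, 0]
    - [0, -0.04, 0, 0, 0]
    - [0, 0, 0, 0, 0]

```text
clock: 2.1
ee_pos: [0.5354, -0.0664, 0.3619]
orientation: [-3.14, 0.001, 2.044]
contact_force: [0.1, 0.9, 0.1]
grip_width: 0.0869
grip_force: 0.0
```

move_arm:
  plan:
    - [0, -0.035, 0.003, 0, 0]
    - [0, -0.034, 0, 0, 0]
    - [0, 0, 0, 0, 0]

```text
clock: 2.48
ee_pos: [0.5695, -0.1243, 0.3617]
orientation: [-3.14, 0.001, 2.047]
contact_force: [0.2, 0.2, 0.3]
grip_width: 0.0871
grip_force: 0.0
```

```bash
python3 - <<'E'
from h import *
snap('wrist','pics/w.png');o=r.get_obs();print(o['ee_pos'],o['orientation'],o['joints'])
d=np.load('pics/w.png.npz')
for X in([.5696,-.1266,.268],[.6047,-.1944,.225],[.504,-.243,.216]):
    print(cv2.projectPoints(np.array([X]),cv2.Rodrigues(d['R'])[0],d['t'],d['intrinsics'],d['distortion'])[0].ravel())
E
```

```text
[ 0.56935708 -0.12287715  0.36172151] [-3.14026091e+00 -3.16138778e-04  2.04856548e+00] [-0.57755737  0.20830286  0.84751196  1.5594478  -0.15621835  1.44588911
  0.75667458]
[280.49787606 245.15073228]
[281.19746961 316.23816876]
[136.51201898 305.47621586]
```

View pics/w.png

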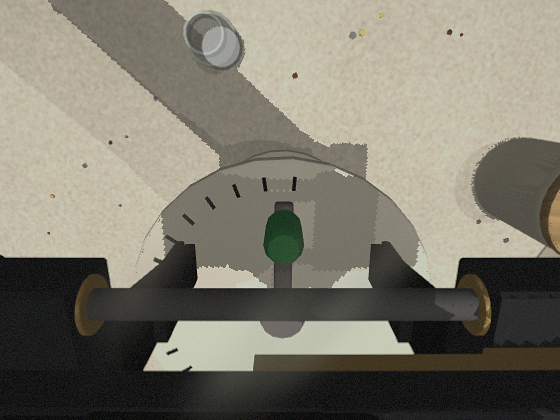

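The wrist view shows the green knob top at (285,249), centred between the fingers and within about 3 mm of the predicted (280,245), so I'll descend and grip.

move_arm:
  plan:
    - [0, -0.002, 0, 0.03, 0]
    - [0, 0, 0, 0.028, 0]
    - [0, 0, 0, 0, 0]
    - [255, 0, 0, 0, 0]
    - [255, 0, 0, 0, 0]
    - [255, 0, 0, 0, 0]
    - [255, 0, 0, 0, 0]
    - [255, 0, 0, 0, 0]
  grip_force: 15

```text
clock: 3.52
ee_pos: [0.5705, -0.1247, 0.3044]
orientation: [3.142, 0.0, 2.05]
contact_force: [0.3, 0.6, -0.4]
grip_width: 0.0451
grip_force: 0.0
```

```bash
python3 - <<'E'
from h import *
o=r.get_obs();print(o['clock'],o['ee_pos'],o['orientation'],o['grip_width'],o['grip_force'],o['contact_force'])
# arc per row in tool axes: body shift before the turn
P=np.array([.6047,-.1944]);k=o['ee_pos'][:2]-P
R_=np.hypot(*k);a=np.arctan2(k[1],k[0]);print(R_,a, np.degrees(3.592-a))
s=np.radians(8); print('per 8deg: x',-R_*(1-np.cos(s)),'y(tool, along -tangent)',-R_*np.sin(s))
E
```

```text
3.525 [ 0.57046992 -0.12468939  0.30436017] [3.14156437e+00 2.55163152e-05 2.04973064e+00] 0.04511240794782631 0.0 [ 0.26487397  0.56109193 -0.40710859]
0.07766123240942699 2.027243133939483 89.65396438938508
per 8deg: x -0.0007557937752534714 y(tool, along -tangent) -0.010808354538800288
```

move_arm:
  plan:
    - [255, 0, 0, 0, 0]
    - [255, 0, 0, 0, 0]
    - [255, 0, 0, 0, 0]
    - [255, 0, 0, 0, 0]
    - [255, 0, 0, 0, 0]

```text
clock: 4.15
ee_pos: [0.5704, -0.1247, 0.3042]
orientation: [-3.141, -0.0, 2.05]
contact_force: [-0.6, -0.1, -0.4]
grip_width: 0.0235
grip_force: 15.0
```

move_arm:
  plan:
    - [255, -0.0007, -0.0106, 0, -8]
    - [255, -0.0007, -0.0106, 0, -8]
    - [255, 0, 0, 0, 0]

```text
clock: 4.53
ee_pos: [0.5524, -0.1372, 0.3042]
orientation: [-3.142, -0.001, 2.327]
contact_force: [-3.7, 0.6, 0.9]
grip_width: 0.0233
grip_force: 15.0
```

move_arm:
  plan:
    - [255, -0.0007, -0.0106, 0, -8]
    - [255, -0.0007, -0.0106, 0, -8]
    - [255, -0.0007, -0.0106, 0, -8]
    - [255, -0.0007, -0.0106, 0, -8]
    - [255, -0.0007, -0.0106, 0, -8]
    - [255, -0.0007, -0.0106, 0, -8]
    - [255, -0.0007, -0.0106, 0, -8]
    - [255, 0, 0, 0, 0]

```text
clock: 5.52
ee_pos: [0.5285, -0.2061, 0.3041]
orientation: [3.141, -0.004, -2.981]
contact_force: [-11.8, -2.6, 5.6]
grip_width: 0.0233
grip_force: 15.0
```

```bash
python3 - <<'E'
from h import *
o=r.get_obs();k=o['ee_pos'][:2]-[.6047,-.1944];print(np.hypot(*k),np.arctan2(k[1],k[0])%6.283,o['orientation'],o['joints'][6],o['contact_force'])
E
```

```text
0.07707196560250495 3.293613609962906 [ 3.14137361 -0.00393934 -2.98064832] 2.142583377471104 [-11.77100594  -2.56768985   5.58838109]
```

move_arm:
  plan:
    - [255, 0.0005, -0.0112, 0, -8.5]
    - [255, 0.0005, -0.0112, 0, -8.5]
    - [255, 0, 0, 0, 0]
    - [255, 0, 0, 0, 0]

```text
clock: 6.02
ee_pos: [0.5344, -0.2269, 0.3042]
orientation: [-3.141, -0.001, -2.685]
contact_force: [-2.1, -3.7, -0.1]
grip_width: 0.0236
grip_force: 15.0
```

```bash
python3 - <<'E'
from h import *
o=r.get_obs();k=o['ee_pos'][:2]-[.6047,-.1944];print(np.hypot(*k),np.arctan2(k[1],k[0])%6.283,o['orientation'],o['joints'][6],o['contact_force'])
E
```

```text
0.07749144199553784 3.574517498600327 [-3.14074131e+00 -8.03892115e-04 -2.68538919e+00] 2.4798324993117578 [-2.07753395 -3.65881115 -0.07837414]
```

Within about 1° of the target, so I'll open, lift straight up, move clear and check.

move_arm:
  plan:
    - [0, 0, 0, 0, 0]
    - [0, 0, 0, 0, 0]
    - [0, 0, 0, 0, 0]
    - [0, 0, 0, 0, 0]
    - [0, 0, 0, 0, 0]
    - [0, 0, 0, 0, 0]
    - [0, 0, 0, -0.03, 0]
    - [0, 0, 0, -0.04, 0]

```text
clock: 7.02
ee_pos: [0.534, -0.2263, 0.3743]
orientation: [3.14, -0.002, -2.68]
contact_force: [0.3, 0.6, 1.3]
grip_width: 0.086
grip_force: 0.0
```

move_arm:
  plan:
    - [0, 0, 0, -0.04, 0]
    - [0, 0, 0.06, 0, 0]
    - [0, 0, 0.06, 0, 0]
    - [0, 0, 0.06, 0, 0]
    - [0, 0, 0.06, 0, 0]
    - [0, 0, 0, 0, 0]

```text
clock: 7.78
ee_pos: [0.4262, -0.0078, 0.4146]
orientation: [3.141, 0.001, -2.673]
contact_force: [0.3, -0.6, -0.2]
grip_width: 0.0873
grip_force: 0.0
```

```bash
python3 - <<'E'
from h import *
snap('top','pics/t2.png')
im=cv2.imread('pics/t2.png');cv2.imwrite('pics/t2b.png',cv2.resize(im,(800,600),interpolation=2))
E
```

```text
(no output)
```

View pics/t2b.png

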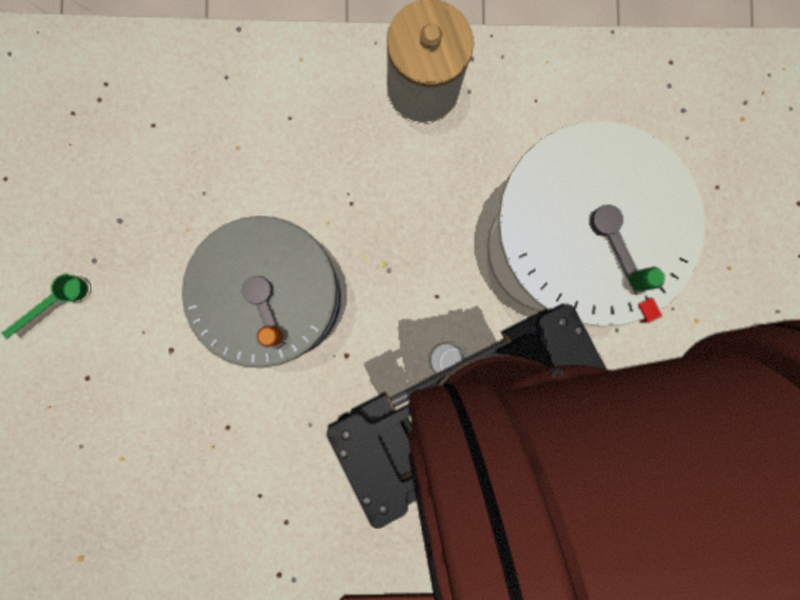

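The lever runs from (607,219) through about (636,280), and the clip is at (650,310), so they line up. The bottle and the orange knob haven't moved.

```bash
python3 -c "
from h import *
print(r.sign_off())"
```

```text
the job is handed in; nothing more can be done
None
```

The green-knobbed lever now points at the red clip, within about 1° by my measurement, and has been let go. The orange knob and the bottle are where they were, and the job is handed in; sign-off returned no verdict.

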